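# Lid the tea-stall tins

### The arm

A 6-joint arm with a two-finger parallel gripper is mounted at the origin on the work surface. World frame = base frame: x ahead of the robot, y to its left, z up, the work surface at z = 0. Lengths are in m, angles in rad, forces in N, time in s.
With the tool pointing down it reaches from about 0.35 to 0.975 m from the base axis. Payload 7.1 kg.
Tool frame: the origin (TCP) lies between the finger pads; the fingertips stand 19 mm ahead of it and the grasp point (between the pads) is the TCP; z points along the fingers, y is the line along which they close (so a half turn about z gives the same grasp; the last joint's range is limited). The gripper opens to 88 mm and grips with 3 to 60 N. Pads are 20 mm wide; open, the fingers measure 115 mm over their backs; the gripper's body (75 mm by 178 mm) begins 61 mm behind the grasp point.
Start: joints at [-1.297, 0.423, 1.63, -0, 1.089, -0.019], TCP at [0.18, -0.598, 0.242] pointing down, gripper open.
Joint ranges: [-3, 3], [-0.9, 2.11], [0.09, 2.58], [-1.31, 4.45], [0.11, 2.69], [-2.54, 2.54]. Speed limits (rad/s): [2.39, 2.39, 3.01, 3.14, 3.14, 3.14].

### API

Orientations are given as a unit quaternion [x, y, z, w].
In Python, from station import manip, viewer gives the robot as it stands. The module is installed in compiled form; this text tells all that it offers.
- The arm moves only by the tool apply_moves, never from a script. Its argument "motion" is a list of rows, each an object of numbers: "x", "y", "z": the shift along the tool's x, y, z in m; "yaw": the turn about the tool's z in units of 10 degrees (1.0 is 10 degrees). In form: [{"x": .., "y": .., "z": .., "yaw": ..}, ...]. A call has 1 to 5 rows; each row is the pose to reach, as a shift and turn from the pose commanded when the call began, along the tool's axes at that moment; what a row does not reach only later rows make up. A row lasts 1/8 s, in which the tool goes at most 62.5 mm and 10.7 degrees, less where a joint would pass 70% of its speed; a pose out of reach is approached as far as the arm can. A call with a gripper value outside its range is refused whole. "claw" is the opening, from 0 (shut) to 1 (fully open), set as the call begins (left out, the last holds). The fingers move at their own pace and stop on an object; "force" is the grip in N (left out, the last holds). Time passes only in rows, so rows that repeat a pose let the fingers close. It gives the time, the measured TCP pose, the force, the opening and the grip force at its end, in the units of the state.
- manip.get_obs(): the state, without advancing time (a new reading comes with each control period).
- viewer.grab_frame(name): name is "scene" or "top" or "wrist"; returns the picture (400x640x3 uint8, red, green, blue); there is no depth.
- viewer.camera_model(name): a dict with "camera_matrix" (3x3 intrinsics, pixels), "distortion" ([k1, k2, p1, p2, k3] as OpenCV has them; the pictures are not rectified), "cam_to_world" (4x4, takes a point from camera to world coordinates); the wrist camera has in their place "T_tool_cam" (4x4, takes a point from camera to tool coordinates, whose origin is the TCP and whose axes are the flange's). Camera axes: x right, y up, looking along -z (the intrinsics and any distortion apply to the point x, -y, -z); pixel columns grow to the right and rows downward; lengths in m; the calibration is good to about 2 mm. A picture is of the moment at which its call begins: read the wrist's pose just before it. camera_model takes no time and is no camera call.
- manip.job_done(): hands the job in; it is judged then, once.
Trained networks look in the newest picture that a camera, given by its name, has taken for a name from the list of things; names that differ only in an ending like _2 or _b are one class to them, and where a whole thing is asked for, a point or a joint stands for the part that bears it (a point fixed in the world has none). Each returns a list of dicts, best first, with "p" (0 to 1); they miss things now and then, are a little off and sometimes report something else, mostly with a low value. They report only what shows in the picture. A call takes as long as a camera call. They do not tell look-alikes from the thing itself.
- viewer.search_frame(camera, name): "rect" ([left, top, right, bottom] in pixels, round what is visible of it).
- viewer.mark_of(camera, name): "point" ([row, column] in pixels: a listed point, or the origin of a listed thing).
The state is a dict: "t": time; "qpos": joint angles; "joint_velocities": joint speeds; "tau": joint torques, N m; "position": TCP position; "orientation": TCP orientation; "ft_force": force on the tool from outside, world axes, zero at the start; "ft_torque": the same for the moment, N m; "opening": opening from 0.0 (shut) to 1.0 (fully open); "grip_force": force on a finger pad.
Only numpy, scipy, OpenCV 4.12 (cv2) and the standard library are available. Lean on these libraries where they do the work, as an engineer would, in place of code of your own. Each camera call takes 0.05 s, during which the arm holds its last target. There are 200 camera calls.

### The job

The tea stall is closing: put each of the four loose lids on the tin it belongs to by shape and size (large round, small round, square, oblong), so that every lid lies flat with its rim down on its own tin. Set the lids down rather than dropping them, and leave the tins and the two clay cups standing where they are.

Things in the scene. Friction and masses are not known exactly. Their poses are not given: they have to be found in the camera images.
- big_tin: Large round open aluminium tin, 104 mm across. Its origin is the centre of its underside, z up; 45 mm tall, walls and floor 4 mm, open on top, empty, loose, about 0.35 kg, standing on the table.
- small_tin: Small round open aluminium tin, 72 mm across. Its origin is the centre of its underside, z up; 45 mm tall, walls and floor 4 mm, open on top, empty, loose, about 0.35 kg, standing on the table.
- square_tin: Square open aluminium tin, 84 x 84 mm along its x and y. Its origin is the centre of its underside, z up; 45 mm tall, walls and floor 4 mm, open on top, empty, loose, about 0.35 kg, standing on the table.
- oblong_tin: Oblong open aluminium tin, 108 mm along its x, 60 mm along its y. Its origin is the centre of its underside, z up; 45 mm tall, walls and floor 4 mm, open on top, empty, loose, about 0.35 kg, standing on the table.
- big_lid: Large round steel lid, flange 110 mm across, plug 84 mm across, with a round upright knob 20 mm in diameter. Origin: centre of underside, z up. Heights: plug (6 mm free all round in the mouth) 0-6 mm, flange that rests on the rim 6-10, dark central grip 10-38. Seated, its origin is 39 mm above the tin's. 60-130 g; starts right way up.
- small_lid: Small round steel lid, flange 78 mm across, plug 52 mm across, with a round upright knob 20 mm in diameter. Origin: centre of underside, z up. Heights: plug (6 mm free all round in the mouth) 0-6 mm, flange that rests on the rim 6-10, dark central grip 10-38. Seated, its origin is 39 mm above the tin's. 60-130 g; starts right way up.
- square_lid: Square steel lid, flange 90 x 90 mm, plug 64 x 64 mm, with a square upright knob 20 x 20 mm, sides along x and y. Fits in any of four quarter turns. Origin: centre of underside, z up. Heights: plug (6 mm free all round in the mouth) 0-6 mm, flange that rests on the rim 6-10, dark central grip 10-38. Seated, its origin is 39 mm above the tin's. 60-130 g; starts right way up.
- oblong_lid: Oblong steel lid, flange 114 mm along its x and 66 mm along its y, plug 88 x 40 mm, upright bar grip 44 mm along its x and 20 mm thick along its y. Fits either way round. Origin: centre of underside, z up. Heights: plug (6 mm free all round in the mouth) 0-6 mm, flange that rests on the rim 6-10, dark central grip 10-38. Seated, its origin is 39 mm above the tin's. 60-130 g; starts right way up.
- cup_a: Bystander: a red clay tea cup, 66 mm across the rim, 50 mm tall, loose, standing among the tins and lids; its origin is the centre of its underside, z up.
- cup_b: Bystander: a second clay tea cup just like the first.
There are look-alikes about, which are no part of the job. What is shaped like the big_lid but orange or pink is not meant.

How it is judged:
By the outcome, as a careful person would: the job done as asked, in the order asked, and still so for the second after the job is handed in, with the robot touching nothing.
It also fails if it takes over 104 s, if anything falls off the work surface, if the arm or the gripper's body presses on something with over 40 N, if the wrist force passes 120 N, or if a joint passes its speed limit or range.

## Working session

There is one attempt and no reset: what is moved stays moved. The work goes in short steps, Python scripts to look and compute and a tool call to move; the robot and the scene stay as the last step left them, time stands still between calls to the robot, and variables do not carry over. Pictures are saved under pics/ and viewed, at most 14 in all, crops included, and the job is handed in when it is done.

Besides the shell and the picture viewer there is one more tool, called after "Emit:" as name(argument=value, ...), one argument or row to a line, values as JSON. apply_moves: Moves the arm, as the interface text tells. Its arguments: {"type":"object","properties":{"motion":{"type":"array","items":{"type":"object","properties":{"x":{"type":"number"},"y":{"type":"number"},"z":{"type":"number"},"yaw":{"type":"number"}}}},"claw":{"type":"number"},"force":{"type":"number"}},"required":["motion"]}

```bash
mkdir -p pics; cat > h.py <<'E'
import numpy as np, cv2
from station import manip, viewer
from scipy.spatial.transform import Rotation as R
def cam(name):
    m=viewer.camera_model(name)
    if 'cam_to_world' in m: T=np.array(m['cam_to_world'])
    else:
        o=manip.get_obs(); W=np.eye(4); W[:3,:3]=R.from_quat(o['orientation']).as_matrix(); W[:3,3]=o['position']
        T=W@np.array(m['T_tool_cam'])
    return np.array(m['camera_matrix'],float),np.array(m['distortion'],float),T
def ray(c,uv):
    K,d,T=c; p=cv2.undistortPoints(np.array([[uv]],float),K,d)[0,0]
    v=T[:3,:3]@np.array([p[0],-p[1],-1]); return T[:3,3],v/np.linalg.norm(v)
def atz(c,uv,z):
    o,v=ray(c,uv); return o+v*(z-o[2])/v[2]
def proj(c,P):
    K,d,T=c; P=(np.atleast_2d(P)-T[:3,3])@T[:3,:3]
    return cv2.projectPoints(P*[1,-1,-1],np.zeros(3),np.zeros(3),K,d)[0][:,0]
def tri(rays):
    A=0;b=0
    for o,v in rays:
        M=np.eye(3)-np.outer(v,v);A=A+M;b=b+M@o
    return np.linalg.solve(A,b)
def snap(name,f):
    c=cam(name); im=viewer.grab_frame(name); cv2.imwrite(f'pics/{f}.png',im[:,:,::-1]); return c,im
N=['big_tin','small_tin','square_tin','oblong_tin','big_lid','small_lid','square_lid','oblong_lid','cup_a']
E
python3 - <<'E'
from h import *
np.set_printoptions(precision=3,suppress=True)
print(manip.get_obs()['orientation'])
for n in ['top','scene']:
    c,im=snap(n,n); print(n,c[2][:3,3],c[0][0,0])
    for k in N:
        for r in viewer.mark_of(n,k)[:3]:
            print(n,k,round(r['p'],2),np.round(r['point']),atz(c,r['point'][::-1],0)[:2])
E
```

```text
[ 0.989  0.146 -0.    -0.001]
top [0.3   0.007 0.845] 385.86430137402215
top big_tin 0.65 [198. 242.] [0.445 0.143]
top small_tin 0.67 [196. 439.] [ 0.44  -0.297]
top square_tin 0.59 [208. 162.] [0.427 0.32 ]
top oblong_tin 0.73 [191. 383.] [ 0.454 -0.17 ]
top big_lid 0.82 [199. 308.] [ 0.438 -0.003]
top big_lid 0.79 [264. 388.] [ 0.292 -0.172]
top big_lid 0.7 [282. 201.] [0.264 0.23 ]
top small_lid 0.68 [123. 437.] [ 0.611 -0.307]
top small_lid 0.31 [199. 309.] [ 0.438 -0.005]
top square_lid 0.91 [124. 305.] [0.613 0.   ]
top oblong_lid 0.82 [133. 170.] [0.599 0.307]
top cup_a 0.79 [124. 241.] [0.617 0.146]
top cup_a 0.71 [122. 378.] [ 0.617 -0.167]
top cup_a 0.39 [132. 168.] [0.6   0.313]
scene [ 1.076 -0.018  0.6  ] 376.8599618639643
scene big_tin 0.86 [223. 385.] [0.443 0.154]
scene small_tin 0.97 [221. 187.] [ 0.439 -0.306]
scene small_tin 0.63 [225. 318.] [ 0.449 -0.002]
scene square_tin 0.9 [220. 451.] [0.431 0.313]
scene oblong_tin 0.81 [222. 251.] [ 0.442 -0.156]
scene big_lid 0.84 [222. 319.] [ 0.441 -0.001]
scene big_lid 0.76 [182. 250.] [ 0.291 -0.179]
scene big_lid 0.6 [176. 407.] [0.257 0.242]
scene small_lid 0.72 [282. 164.] [ 0.616 -0.307]
scene square_lid 0.88 [279. 319.] [ 0.605 -0.002]
scene oblong_lid 0.92 [273. 475.] [0.592 0.319]
scene cup_a 0.75 [281. 241.] [ 0.61  -0.157]
scene cup_a 0.57 [284. 396.] [0.618 0.152]
```

View pics/top.png

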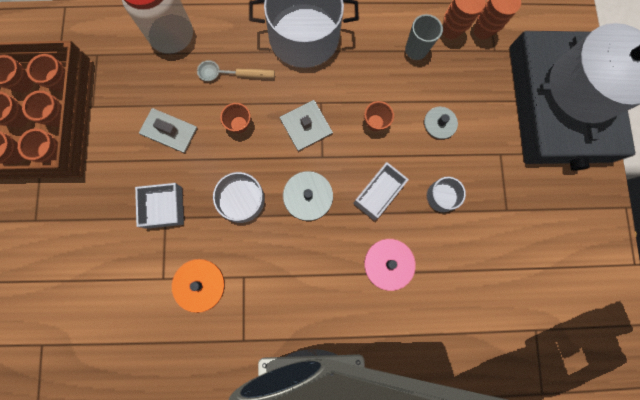

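View pics/scene.png

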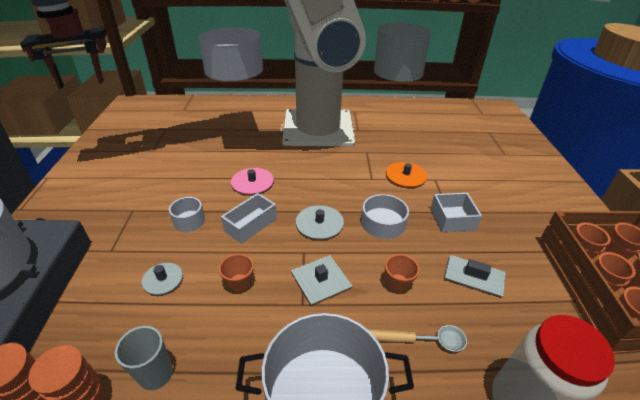

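The top picture shows the steel lids at about (308,195) big, (440,122) small, (306,125) square and (168,130) oblong. The tins are at (238,198) big, (446,195) small, (159,206) square and (382,190) oblong. The cups are at (236,117) and (378,117), and the pink and orange lids are decoys. I'll refine the poses with a silhouette fit in both views.

```bash
cat > fit.py <<'E'
from h import *
from scipy.optimize import minimize
def shape(k,w,l,z0,z1):
    if k in('big','small'):
        a=np.linspace(0,2*np.pi,48,endpoint=False); xy=np.c_[np.cos(a),np.sin(a)]*w/2
    else: xy=np.array([[1,1],[-1,1],[-1,-1],[1,-1]])*[w/2,l/2]
    return np.vstack([np.c_[xy,np.full(len(xy),z)] for z in(z0,z1)])
D={'big':(.104,.104),'small':(.072,.072),'square':(.084,.084),'oblong':(.108,.060)}
G={'big':(.02,.02),'small':(.02,.02),'square':(.02,.02),'oblong':(.044,.02)}
def solids(n):
    k,t=n.split('_'); w,l=D[k]
    if t=='tin': return [shape(k,w,l,0,.045)]
    return [shape(k,w+.006,l+.006,.006,.01),shape(k,w-.02,l-.02,0,.006),shape(k,*G[k],.01,.038)]
S=8
def render(n,p,c,box):
    x0,y0,w,h=box; m=np.zeros((h*S,w*S),np.uint8); r=R.from_euler('z',p[2]).as_matrix()
    for s in solids(n):
        q=proj(c,s@r.T+[p[0],p[1],p[3] if len(p)>3 else 0])
        hull=cv2.convexHull(((q-[x0,y0]+.5)*S*16).astype(np.int32))
        cv2.fillConvexPoly(m,hull,1,shift=4)
    return cv2.resize(m.astype(np.float32),(w,h),interpolation=cv2.INTER_AREA)
def mask(im,n,p,c):
    z=proj(c,solids(n)[0]+[p[0],p[1],0]); lo=z.min(0)-14; hi=z.max(0)+14
    x0,y0=np.maximum(lo,0).astype(int); x1,y1=hi.astype(int)
    a=im[y0:y1,x0:x1].astype(float)
    # smooth membership: wood has R>>B, metal grey
    v=(a[...,0]-a[...,2])/(a.max(2)+5)
    return np.clip((.42-v)/.25,0,1).astype(np.float32),(x0,y0,x1-x0,y1-y0)
def fit(n,p0,views,useyaw=True,usez=False):
    p0=np.array(list(p0)+[0.]*(4-len(p0))); ms=[(c,)+mask(im,n,p0,c) for c,im in views]
    act=[0,1]+([2] if useyaw and n.split('_')[0] in('square','oblong') else [])+([3] if usez else [])
    sc=np.array([.01,.01,.15,.01])
    def full(q):
        p=p0.copy(); p[act]+=q*sc[act]; return p
    def cost(q): return sum(((render(n,full(q),c,b)-m)**2).sum() for c,m,b in ms)
    best=None
    for _ in range(2):
        x=np.zeros(len(act)) if best is None else best.x
        r=minimize(cost,x,method='Nelder-Mead',options=dict(initial_simplex=np.vstack([x]+[x+.6*e for e in np.eye(len(act))]),xatol=.01,fatol=.05,maxiter=200))
        best=r
    return full(best.x),best.fun
E
cat > m1.py <<'E'
from fit import *
np.set_printoptions(precision=4,suppress=True)
V=[(cam(n),cv2.imread(f'pics/{n}.png')[:,:,::-1]) for n in('top','scene')]
I={'big_tin':(.444,.148,0),'small_tin':(.44,-.30,0),'square_tin':(.43,.317,.05),'oblong_tin':(.448,-.163,-.7),
'big_lid':(.44,-.003,0),'small_lid':(.613,-.307,0),'square_lid':(.609,0,.4),'oblong_lid':(.597,.313,1.2)}
for n,p in I.items():
    if n=='oblong_tin' or n=='oblong_lid':
        p=min((fit(n,(p[0],p[1],y),V)[::-1] for y in np.arange(0,3.1,.4)),key=lambda t:t[0])[1][:3]
    b,f=fit(n,p,V); bz,fz=fit(n,b[:3],V,usez=True)
    t,_=fit(n,b[:3],V[:1]); s,_=fit(n,b[:3],V[1:])
    print(n,b[:3],round(f,1),'z',bz,'d',t[:3]-s[:3])
E
python3 m1.py
```

```text
big_tin [0.4417 0.1475 0.    ] 55.4 z [0.4419 0.1473 0.     0.0017] d [ 0.0022 -0.002   0.    ]
small_tin [ 0.4388 -0.3025  0.    ] 25.0 z [ 0.4388 -0.3023  0.      0.0008] d [ 0.0013 -0.0012  0.    ]
square_tin [0.4275 0.3174 0.0804] 68.1 z [0.428  0.3166 0.0838 0.0022] d [ 0.0025 -0.0025  0.0023]
oblong_tin [ 0.4485 -0.1582  2.4305] 290.7 z [ 0.4493 -0.1579  2.4293  0.0016] d [ 0.002  -0.0016  0.0042]
big_lid [ 0.4459 -0.0007  0.    ] 30.5 z [ 0.4461 -0.0007  0.      0.0009] d [ 0.0009 -0.0018  0.    ]
small_lid [ 0.6104 -0.3113  0.    ] 11.9 z [ 0.6104 -0.3113  0.      0.0001] d [ 0.0003 -0.0011  0.    ]
square_lid [0.6092 0.0005 0.4744] 37.8 z [0.6093 0.0004 0.4727 0.0005] d [ 0.0005 -0.0018  0.0001]
oblong_lid [0.6029 0.3128 1.145 ] 54.3 z [0.6032 0.3124 1.1434 0.0013] d [ 0.0009 -0.0021  0.    ]
```

Both views agree to within about 2 mm, and the fitted heights match the text. Next is a planning helper that converts a target pose into tool-axis shifts.

```bash
cat > plan.py <<'E'
import sys; from h import *
o=manip.get_obs(); Rm=R.from_quat(o['orientation']).as_matrix(); p=np.array(o['position'])
h=np.arctan2(Rm[1,0],Rm[0,0])
print('t',round(o['t'],2),'pos',np.round(p,4),'h',round(h,4),'op',round(o['opening'],3),'F',np.round(o['ft_force'],1))
for a in sys.argv[1:]:
    x,y,z,hh=map(float,a.split(',')); d=Rm.T@(np.array([x,y,z])-p); yaw=-np.degrees((hh-h+np.pi)%(2*np.pi)-np.pi)/10
    print(a,'->',np.round(d,4),'yaw',round(yaw,3),'rows',round(max(np.linalg.norm(d)/.0625,abs(yaw)/1.07),1))
E
python3 plan.py .44,-.30,.20,1.5708 .6104,-.3113,.12,1.5708
```

```text
t 1.0 pos [ 0.1804 -0.5984  0.2417] h 0.2928 op 1.004 F [ 0.3 -0.2 -0.2]
.44,-.30,.20,1.5708 -> [ 0.3346 -0.2108  0.0417] yaw -7.323 rows 6.8
.6104,-.3113,.12,1.5708 -> [ 0.4945 -0.1508  0.1217] yaw -7.323 rows 8.5
```

Emit:
apply_moves(
  motion=[
    {"x":0.05,"y":-0.03,"z":0.006,"yaw":-1.05},
    {"x":0.1,"y":-0.063,"z":0.012,"yaw":-2.1},
    {"x":0.15,"y":-0.095,"z":0.02,"yaw":-3.15},
    {"x":0.2,"y":-0.126,"z":0.025,"yaw":-4.2},
    {"x":0.25,"y":-0.158,"z":0.03,"yaw":-5.25},
  ],
  claw=0.5,
  force=25,
)

```text
t: 1.62
position: [0.3753, -0.3736, 0.2118]
orientation: [0.821, 0.571, 0.0, 0.0]
ft_force: [0.2, -0.7, 0.8]
opening: 0.511
grip_force: 0.0
```

```bash
python3 plan.py .44,-.30,.20,1.5708 .6104,-.3113,.12,1.5708
```

```text
t 1.62 pos [ 0.3753 -0.3736  0.2118] h 1.2148 op 0.511 F [ 0.2 -0.7  0.8]
.44,-.30,.20,1.5708 -> [0.0915 0.035  0.0117] yaw -2.04 rows 1.9
.6104,-.3113,.12,1.5708 -> [0.1403 0.1986 0.0918] yaw -2.04 rows 4.2
```

Emit:
apply_moves(
  motion=[
    {"x":0.05,"y":0.02,"z":0.01,"yaw":-1.0},
    {"x":0.09,"y":0.06,"z":0.02,"yaw":-2.04},
    {"x":0.12,"y":0.11,"z":0.04,"yaw":-2.04},
    {"x":0.14,"y":0.16,"z":0.07,"yaw":-2.04},
    {"x":0.14,"y":0.1985,"z":0.0915,"yaw":-2.04},
  ],
)

```text
t: 2.25
position: [0.6117, -0.3129, 0.1189]
orientation: [0.708, 0.706, 0.0, -0.0]
ft_force: [-0.3, -0.5, -0.4]
opening: 0.501
grip_force: 0.0
```

```bash
python3 plan.py .6104,-.3113,.12,1.5708; python3 - <<'E'
from h import *
c,im=snap('wrist','w1')
print(np.round(c[2][:3,3],3),proj(c,[[.6104,-.3113,.038],[.4388,-.3025,.045],[.6104,-.3113,.01]]))
E
```

```text
t 2.25 pos [ 0.6117 -0.3129  0.1189] h 1.5676 op 0.501 F [-0.3 -0.5 -0.4]
.6104,-.3113,.12,1.5708 -> [ 0.0016 -0.0013 -0.0011] yaw -0.018 rows 0.0
[ 0.611 -0.242  0.263] [[319.42726726 208.93373536]
 [111.04344565 201.55870575]
 [319.42338404 200.02484651]]
```

View pics/w1.png

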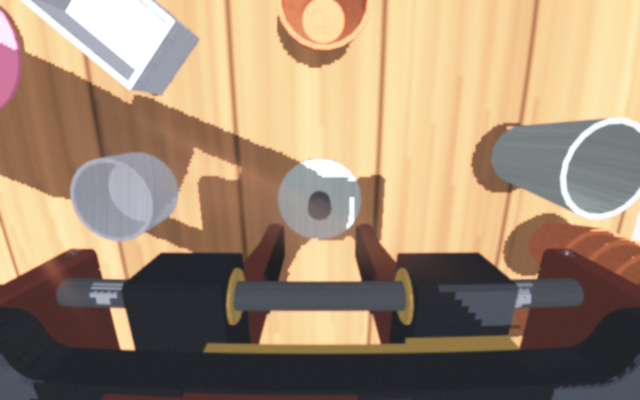

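The wrist view shows the small lid's knob at (319,206), predicted (319,209). The small tin's rim is at (112,199), predicted (111,202). The poses agree to about 1 mm, so I'll descend and grip.

Emit:
apply_moves(
  motion=[
    {"x":0.0015,"y":-0.001,"z":0.04},
    {"x":0.0015,"y":-0.001,"z":0.075},
    {"x":0.0015,"y":-0.001,"z":0.0875},
    {"x":0.0015,"y":-0.001,"z":0.0875},
    {"x":0.0015,"y":-0.001,"z":0.0875},
  ],
)

```text
invalid input at $.motion[0]: expected keys x, y, z, yaw
```

Emit:
apply_moves(
  motion=[
    {"z":0},
    {"z":0},
    {"z":0},
  ],
  claw=0.1,
)

```text
invalid input at $.motion[0]: expected keys x, y, z, yaw
```

```bash
python3 plan.py .6104,-.3113,.12,1.5708
```

```text
t 2.3 pos [ 0.614  -0.3145  0.1162] h 1.5671 op 0.502 F [ 1.4 -1.4 -1. ]
.6104,-.3113,.12,1.5708 -> [ 0.0032 -0.0036 -0.0038] yaw -0.021 rows 0.1
```

Emit:
apply_moves(
  motion=[
    {"x":0.003,"y":-0.0035,"z":0.03,"yaw":0},
    {"x":0.003,"y":-0.0035,"z":0.05,"yaw":0},
    {"x":0.003,"y":-0.0035,"z":0.05,"yaw":0},
    {"x":0.003,"y":-0.0035,"z":0.05,"yaw":0},
  ],
)

```text
t: 2.8
position: [0.6063, -0.3117, 0.0711]
orientation: [0.709, 0.705, 0.0, 0.001]
ft_force: [0.2, 0.2, 1.0]
opening: 0.503
grip_force: 0.0
```

```bash
python3 plan.py .6104,-.3113,.031,1.5708
```

```text
t 2.8 pos [ 0.6063 -0.3117  0.0711] h 1.5648 op 0.503 F [0.2 0.2 1. ]
.6104,-.3113,.031,1.5708 -> [0.0004 0.0041 0.0401] yaw -0.034 rows 0.6
```

Emit:
apply_moves(
  motion=[
    {"x":0.0005,"y":0.004,"z":0.02,"yaw":0},
    {"x":0.0005,"y":0.004,"z":0.035,"yaw":0},
    {"x":0.0005,"y":0.004,"z":0.04,"yaw":0},
    {"x":0.0005,"y":0.004,"z":0.04,"yaw":0},
    {"x":0.0005,"y":0.004,"z":0.04,"yaw":0},
  ],
)

```text
t: 3.42
position: [0.6098, -0.3107, 0.0299]
orientation: [0.709, 0.705, -0.0, -0.0]
ft_force: [1.4, -0.0, -0.2]
opening: 0.496
grip_force: 0.0
```

Emit:
apply_moves(
  motion=[
    {"x":0,"y":0,"z":-0.001,"yaw":0},
    {"x":0,"y":0,"z":-0.001,"yaw":0},
    {"x":0,"y":0,"z":-0.001,"yaw":0},
    {"x":0,"y":0,"z":-0.001,"yaw":0},
  ],
  claw=0.1,
)

```text
t: 3.92
position: [0.61, -0.3108, 0.0313]
orientation: [0.709, 0.705, 0.0, 0.0]
ft_force: [0.3, -0.1, -0.4]
opening: 0.222
grip_force: 25.0
```

```bash
python3 plan.py .6104,-.3113,.115,1.5708 .4388,-.3025,.115,1.5708
```

```text
t 3.92 pos [ 0.61   -0.3108  0.0313] h 1.5652 op 0.222 F [ 0.3 -0.1 -0.4]
.6104,-.3113,.115,1.5708 -> [-0.0005  0.0004 -0.0837] yaw -0.032 rows 1.3
.4388,-.3025,.115,1.5708 -> [ 0.0073 -0.1712 -0.0838] yaw -0.032 rows 3.1
```

Emit:
apply_moves(
  motion=[
    {"x":0,"y":0,"z":-0.03,"yaw":0},
    {"x":0,"y":0,"z":-0.07,"yaw":0},
    {"x":0.001,"y":-0.03,"z":-0.084,"yaw":0},
    {"x":0.003,"y":-0.07,"z":-0.084,"yaw":0},
    {"x":0.005,"y":-0.11,"z":-0.084,"yaw":0},
  ],
)

```text
t: 4.55
position: [0.4987, -0.3049, 0.1154]
orientation: [0.709, 0.705, -0.0, 0.0]
ft_force: [0.3, 0.1, -1.5]
opening: 0.223
grip_force: 25.0
```

Emit:
apply_moves(
  motion=[
    {"x":0.001,"y":-0.035,"z":0,"yaw":0},
    {"x":0.0025,"y":-0.061,"z":0,"yaw":0},
    {"x":0.0025,"y":-0.061,"z":0,"yaw":0},
    {"x":0.0025,"y":-0.061,"z":0,"yaw":0},
  ],
)

```text
t: 5.05
position: [0.4399, -0.3027, 0.1155]
orientation: [0.709, 0.705, 0.0, 0.001]
ft_force: [0.1, -0.5, -1.6]
opening: 0.224
grip_force: 25.0
```

```bash
python3 plan.py .4388,-.3025,.0705,1.5708; python3 - <<'E'
from h import *
c,im=snap('wrist','w2')
o=manip.get_obs();p=o['position']
print(p,proj(c,[[p[0],p[1],p[2]+.0067],[.4388,-.3025,.045],[p[0],p[1],p[2]-.0213]]))
E
```

```text
t 5.05 pos [ 0.4399 -0.3027  0.1155] h 1.565 op 0.224 F [ 0.1 -0.5 -1.6]
.4388,-.3025,.0705,1.5708 -> [ 0.0003 -0.0012  0.045 ] yaw -0.033 rows 0.7
[ 0.44014356 -0.30270809  0.1154168 ] [[322.23050093 259.95105059]
 [319.48567154 214.29854214]
 [321.74441479 239.09737386]]
```

View pics/w2.png

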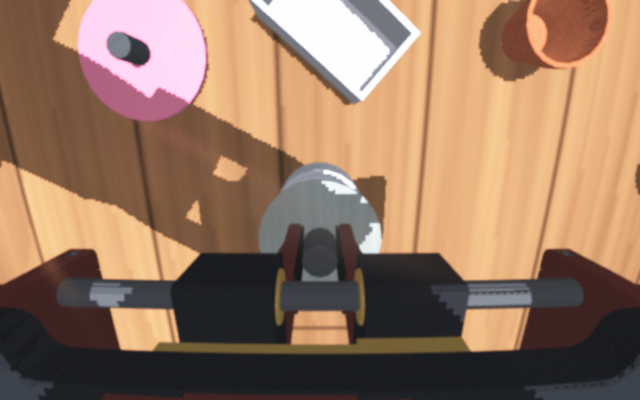

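The lid hangs level in the gripper with its disc at (320,238), right over the tin. I'll lower it.

Emit:
apply_moves(
  motion=[
    {"x":0.0003,"y":-0.001,"z":0.02,"yaw":0},
    {"x":0.0003,"y":-0.001,"z":0.036,"yaw":0},
    {"x":0.0003,"y":-0.001,"z":0.042,"yaw":0},
    {"x":0.0003,"y":-0.001,"z":0.0445,"yaw":0},
    {"x":0.0003,"y":-0.001,"z":0.0445,"yaw":0},
  ],
)

```text
t: 5.72
position: [0.4382, -0.3021, 0.0708]
orientation: [0.709, 0.705, 0.0, 0.0]
ft_force: [-0.2, 0.2, 0.5]
opening: 0.219
grip_force: 25.0
```

Emit:
apply_moves(
  motion=[
    {"x":0,"y":0,"z":0,"yaw":0},
    {"x":0,"y":0,"z":0,"yaw":0},
  ],
)

```text
t: 5.98
position: [0.4381, -0.3021, 0.0711]
orientation: [0.709, 0.705, 0.0, 0.0]
ft_force: [-0.3, 0.6, -1.5]
opening: 0.221
grip_force: 25.0
```

Emit:
apply_moves(
  motion=[
    {"x":0,"y":0,"z":0.0007,"yaw":0},
    {"x":0,"y":0,"z":0.001,"yaw":0},
    {"x":0,"y":0,"z":0.001,"yaw":0},
  ],
)

```text
t: 6.35
position: [0.4381, -0.3021, 0.0702]
orientation: [0.709, 0.705, 0.0, 0.0]
ft_force: [-0.3, 0.4, 4.9]
opening: 0.224
grip_force: 25.0
```

Contact is at +5 N, so the lid is seated. I'll release, rise, and plan for the big lid.

Emit:
apply_moves(
  motion=[
    {"x":0,"y":0,"z":0,"yaw":0},
    {"x":0,"y":0,"z":0,"yaw":0},
    {"x":0,"y":0,"z":0,"yaw":0},
    {"x":0,"y":0,"z":-0.03,"yaw":0},
    {"x":0,"y":0,"z":-0.07,"yaw":0},
  ],
  claw=0.5,
)

```text
t: 6.98
position: [0.4372, -0.3015, 0.1395]
orientation: [0.709, 0.705, -0.0, -0.001]
ft_force: [0.3, 0.2, 0.6]
opening: 0.503
grip_force: 0.0
```

```bash
python3 plan.py .4459,-.0007,.11,1.5708
```

```text
t 6.97 pos [ 0.4372 -0.3015  0.1395] h 1.5651 op 0.503 F [0.3 0.2 0.6]
.4459,-.0007,.11,1.5708 -> [0.3008 0.007  0.0299] yaw -0.032 rows 4.8
```

Emit:
apply_moves(
  motion=[
    {"x":0.06,"y":0.001,"z":0,"yaw":0},
    {"x":0.12,"y":0.003,"z":0,"yaw":0},
    {"x":0.18,"y":0.004,"z":0,"yaw":0},
    {"x":0.24,"y":0.006,"z":0.01,"yaw":0},
    {"x":0.28,"y":0.007,"z":0.03,"yaw":0},
  ],
)

```text
t: 7.6
position: [0.447, -0.0199, 0.11]
orientation: [0.709, 0.706, 0.001, 0.001]
ft_force: [0.8, 0.1, 1.0]
opening: 0.503
grip_force: 0.0
```

Emit:
apply_moves(
  motion=[
    {"x":0.015,"y":0,"z":0.01,"yaw":0},
    {"x":0.02,"y":0,"z":0.03,"yaw":0},
    {"x":0.02,"y":0,"z":0.04,"yaw":0},
    {"x":0.02,"y":0,"z":0.04,"yaw":0},
    {"x":0.02,"y":0,"z":0.04,"yaw":0},
  ],
)

```text
t: 8.22
position: [0.447, -0.0026, 0.07]
orientation: [0.709, 0.705, 0.0, 0.0]
ft_force: [-0.2, 0.5, -0.4]
opening: 0.503
grip_force: 0.0
```

```bash
python3 plan.py .4459,-.0007,.0315,1.5708; cat > ref.py <<'E'
# refit named things from the wrist view alone: name,x,y,yaw ...
import sys; from fit import *
v=snap('wrist',sys.argv[1])
for a in sys.argv[2:]:
    s=a.split(','); p,f=fit(s[0],list(map(float,s[1:])),[v]); print(s[0],np.round(p[:3],4),round(f,1))
E
python3 ref.py w3 big_lid,.4459,-.0007,0
```

```text
t 8.22 pos [ 0.447  -0.0026  0.07  ] h 1.5642 op 0.503 F [-0.2  0.5 -0.4]
.4459,-.0007,.0315,1.5708 -> [ 0.0019 -0.0011  0.0385] yaw -0.038 rows 0.6
big_lid [ 4.454e-01 -3.000e-04  0.000e+00] 3329.7
```

Emit:
apply_moves(
  motion=[
    {"x":0.002,"y":-0.001,"z":0.02,"yaw":0},
    {"x":0.002,"y":-0.001,"z":0.034,"yaw":0},
    {"x":0.002,"y":-0.001,"z":0.0385,"yaw":0},
    {"x":0.002,"y":-0.001,"z":0.0385,"yaw":0},
    {"x":0.002,"y":-0.001,"z":0.0385,"yaw":0},
  ],
)

```text
t: 8.9
position: [0.4459, -0.0001, 0.0315]
orientation: [0.709, 0.705, 0.0, 0.0]
ft_force: [1.3, -0.1, 0.3]
opening: 0.499
grip_force: 0.0
```

Emit:
apply_moves(
  motion=[
    {"x":0,"y":0,"z":0,"yaw":0},
    {"x":0,"y":0,"z":0,"yaw":0},
    {"x":0,"y":0,"z":0,"yaw":0},
    {"x":0,"y":0,"z":0,"yaw":0},
  ],
  claw=0.1,
)

```text
t: 9.4
position: [0.4458, -0.0, 0.0313]
orientation: [0.709, 0.705, 0.0, 0.0]
ft_force: [0.0, 0.9, 3.0]
opening: 0.218
grip_force: 25.0
```

```bash
python3 plan.py .4417,.1475,.115,1.5708
```

```text
t 9.4 pos [ 0.4458 -0.      0.0313] h 1.5651 op 0.218 F [0.  0.9 3. ]
.4417,.1475,.115,1.5708 -> [ 0.1475 -0.0049 -0.0837] yaw -0.033 rows 2.7
```

Emit:
apply_moves(
  motion=[
    {"x":0,"y":0,"z":-0.03,"yaw":0},
    {"x":0,"y":0,"z":-0.07,"yaw":0},
    {"x":0.03,"y":-0.001,"z":-0.084,"yaw":0},
    {"x":0.07,"y":-0.003,"z":-0.084,"yaw":0},
    {"x":0.11,"y":-0.004,"z":-0.084,"yaw":0},
  ],
)

```text
t: 10.02
position: [0.4421, 0.111, 0.1155]
orientation: [0.709, 0.705, 0.0, 0.0]
ft_force: [0.3, -0.4, -0.2]
opening: 0.222
grip_force: 25.0
```

Emit:
apply_moves(
  motion=[
    {"x":0.03,"y":-0.001,"z":0,"yaw":0},
    {"x":0.0375,"y":-0.001,"z":0,"yaw":0},
    {"x":0.0375,"y":-0.001,"z":0,"yaw":0},
    {"x":0.0375,"y":-0.001,"z":0,"yaw":0},
  ],
)

```text
t: 10.52
position: [0.4413, 0.1467, 0.115]
orientation: [0.709, 0.705, -0.0, -0.0]
ft_force: [-0.6, -0.8, -1.0]
opening: 0.221
grip_force: 25.0
```

```bash
python3 plan.py .4417,.1475,.0715,1.5708
```

```text
t 10.53 pos [0.4413 0.1467 0.115 ] h 1.5644 op 0.221 F [-0.6 -0.8 -1. ]
.4417,.1475,.0715,1.5708 -> [0.0009 0.0004 0.0435] yaw -0.037 rows 0.7
```

Emit:
apply_moves(
  motion=[
    {"x":0.001,"y":0.0003,"z":0.02,"yaw":0},
    {"x":0.001,"y":0.0003,"z":0.036,"yaw":0},
    {"x":0.001,"y":0.0003,"z":0.042,"yaw":0},
    {"x":0.001,"y":0.0003,"z":0.0435,"yaw":0},
    {"x":0.001,"y":0.0003,"z":0.0435,"yaw":0},
  ],
)

```text
t: 11.15
position: [0.442, 0.1485, 0.0718]
orientation: [0.709, 0.705, 0.0, 0.0]
ft_force: [0.3, 0.2, -0.9]
opening: 0.219
grip_force: 25.0
```

Emit:
apply_moves(
  motion=[
    {"x":0,"y":0,"z":0.0005,"yaw":0},
    {"x":0,"y":0,"z":0.001,"yaw":0},
    {"x":0,"y":0,"z":0.001,"yaw":0},
  ],
)

```text
t: 11.52
position: [0.4419, 0.1486, 0.0708]
orientation: [0.709, 0.705, 0.0, 0.0]
ft_force: [-0.2, -0.7, -0.5]
opening: 0.224
grip_force: 25.0
```

Emit:
apply_moves(
  motion=[
    {"x":0,"y":0,"z":0.0005,"yaw":0},
    {"x":0,"y":0,"z":0.0005,"yaw":0},
    {"x":0,"y":0,"z":0.0005,"yaw":0},
  ],
)

```text
t: 11.9
position: [0.4419, 0.1486, 0.0703]
orientation: [0.709, 0.705, 0.0, 0.0]
ft_force: [-1.7, 0.4, 3.5]
opening: 0.222
grip_force: 25.0
```

Emit:
apply_moves(
  motion=[
    {"x":0,"y":0,"z":0,"yaw":0},
    {"x":0,"y":0,"z":0,"yaw":0},
    {"x":0,"y":0,"z":0,"yaw":0},
    {"x":0,"y":0,"z":-0.03,"yaw":0},
    {"x":0,"y":0,"z":-0.07,"yaw":0},
  ],
  claw=0.5,
)

```text
t: 12.52
position: [0.441, 0.1482, 0.1401]
orientation: [0.709, 0.705, -0.001, -0.001]
ft_force: [-0.6, 0.1, -0.1]
opening: 0.497
grip_force: 0.0
```

```bash
python3 plan.py .6029,.3128,.12,1.145; python3 - <<'E'
from h import *
snap('wrist','w4')
E
```

```text
t 12.53 pos [0.441  0.1482 0.1401] h 1.5652 op 0.497 F [-0.6  0.1 -0.1]
.6029,.3128,.12,1.145 -> [0.1655 0.1611 0.0196] yaw 2.407 rows 3.7
```

View pics/w4.png

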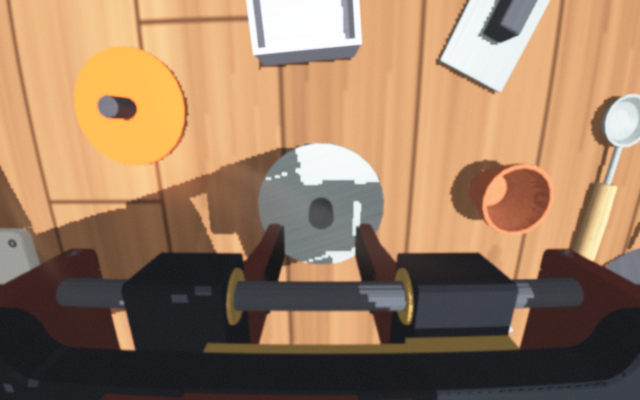

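The big lid lies flat at (320,205) and covers its tin. The oblong lid is next.

Emit:
apply_moves(
  motion=[
    {"x":0.03,"y":0.03,"z":0,"yaw":0.5},
    {"x":0.07,"y":0.07,"z":0,"yaw":1.2},
    {"x":0.11,"y":0.11,"z":0.01,"yaw":1.9},
    {"x":0.15,"y":0.145,"z":0.02,"yaw":2.4},
    {"x":0.1655,"y":0.161,"z":0.02,"yaw":2.4},
  ],
)

```text
t: 13.2
position: [0.6048, 0.3151, 0.1188]
orientation: [0.84, 0.542, -0.0, -0.0]
ft_force: [0.1, -0.7, 0.7]
opening: 0.5
grip_force: 0.0
```

Emit:
apply_moves(
  motion=[
    {"x":0,"y":0,"z":0,"yaw":0},
    {"x":0,"y":0,"z":0,"yaw":0},
  ],
)

```text
t: 13.45
position: [0.6027, 0.3122, 0.1197]
orientation: [0.84, 0.542, -0.001, -0.0]
ft_force: [-1.3, -0.3, 0.1]
opening: 0.5
grip_force: 0.0
```

```bash
python3 plan.py .6029,.3128,.0315,1.145; python3 - <<'E'
from fit import *
c,im=snap('wrist','w5'); p=(.6029,.3128,1.145)
im=im[:,:,::-1].copy(); r=R.from_euler('z',p[2]).as_matrix()
for s in solids('oblong_lid')[::2]:
    q=proj(c,s@r.T+[p[0],p[1],0]); cv2.polylines(im,[cv2.convexHull(np.round(q).astype(np.int32))],True,(0,255,0),1)
cv2.imwrite('pics/w5o.png',im)
E
```

```text
t 13.45 pos [0.6027 0.3122 0.1197] h 1.1462 op 0.5 F [-1.3 -0.3  0.1]
.6029,.3128,.0315,1.145 -> [0.0007 0.     0.0882] yaw 0.007 rows 1.4
```

View pics/w5o.png

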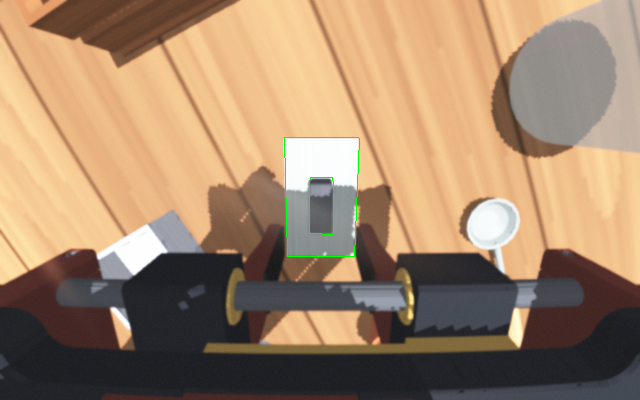

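The predicted outline coincides with the oblong lid at (322,198), with its bar at (320,205). I'll descend and grip.

Emit:
apply_moves(
  motion=[
    {"x":0.0007,"y":0,"z":0.035,"yaw":0},
    {"x":0.0007,"y":0,"z":0.07,"yaw":0},
    {"x":0.0007,"y":0,"z":0.085,"yaw":0},
    {"x":0.0007,"y":0,"z":0.088,"yaw":0},
    {"x":0.0007,"y":0,"z":0.088,"yaw":0},
  ],
)

```text
t: 14.12
position: [0.6046, 0.3138, 0.0332]
orientation: [0.84, 0.542, 0.001, 0.0]
ft_force: [0.2, 0.3, 0.0]
opening: 0.503
grip_force: 0.0
```

Emit:
apply_moves(
  motion=[
    {"x":0,"y":0,"z":0,"yaw":0},
    {"x":0,"y":0,"z":0,"yaw":0},
    {"x":0,"y":0,"z":0,"yaw":0},
    {"x":0,"y":0,"z":0,"yaw":0},
  ],
  claw=0.1,
)

```text
t: 14.62
position: [0.6043, 0.3139, 0.0328]
orientation: [0.84, 0.542, 0.0, 0.0]
ft_force: [0.3, -0.4, 5.4]
opening: 0.226
grip_force: 25.0
```

Emit:
apply_moves(
  motion=[
    {"x":0,"y":0,"z":-0.03,"yaw":0},
    {"x":0,"y":0,"z":-0.07,"yaw":0},
    {"x":0,"y":0,"z":-0.1,"yaw":0},
    {"x":0,"y":0,"z":-0.11,"yaw":0},
    {"x":0,"y":0,"z":-0.11,"yaw":0},
  ],
)

```text
t: 15.25
position: [0.6039, 0.3137, 0.1421]
orientation: [0.84, 0.542, 0.0, -0.0]
ft_force: [0.2, 0.2, -1.9]
opening: 0.227
grip_force: 25.0
```

```bash
python3 plan.py .4485,-.1582,.14,2.4305
```

```text
t 15.25 pos [0.6039 0.3137 0.1421] h 1.1462 op 0.227 F [ 0.2  0.2 -1.9]
.4485,-.1582,.14,2.4305 -> [-0.494   0.0528  0.002 ] yaw -7.358 rows 7.9
```

Emit:
apply_moves(
  motion=[
    {"x":-0.03,"y":0.003,"z":0,"yaw":-0.5},
    {"x":-0.075,"y":0.008,"z":0,"yaw":-1.1},
    {"x":-0.12,"y":0.013,"z":0,"yaw":-1.8},
    {"x":-0.165,"y":0.018,"z":0,"yaw":-2.5},
    {"x":-0.21,"y":0.023,"z":0,"yaw":-3.2},
  ],
)

```text
t: 15.88
position: [0.5368, 0.1115, 0.1404]
orientation: [0.657, 0.754, -0.001, -0.001]
ft_force: [-0.1, 0.3, -0.9]
opening: 0.223
grip_force: 25.0
```

```bash
python3 plan.py .4473,-.1572,.14,2.4305
```

```text
t 15.88 pos [0.5368 0.1115 0.1404] h 1.709 op 0.223 F [-0.1  0.3 -0.9]
.4473,-.1572,.14,2.4305 -> [-0.2538 -0.1256  0.0008] yaw -4.134 rows 4.5
```

Emit:
apply_moves(
  motion=[
    {"x":-0.04,"y":-0.02,"z":0,"yaw":-0.7},
    {"x":-0.08,"y":-0.04,"z":0,"yaw":-1.4},
    {"x":-0.12,"y":-0.06,"z":0,"yaw":-2.1},
    {"x":-0.16,"y":-0.08,"z":0,"yaw":-2.8},
    {"x":-0.2,"y":-0.1,"z":0,"yaw":-3.5},
  ],
)

```text
t: 16.5
position: [0.4645, -0.0997, 0.1408]
orientation: [0.399, 0.917, -0.0, -0.001]
ft_force: [0.4, -1.0, -1.5]
opening: 0.227
grip_force: 25.0
```

```bash
python3 plan.py .4473,-.1572,.125,2.4305
```

```text
t 16.5 pos [ 0.4645 -0.0997  0.1408] h 2.3198 op 0.227 F [ 0.4 -1.  -1.5]
.4473,-.1572,.125,2.4305 -> [-0.0304 -0.0518  0.0158] yaw -0.634 rows 1.0
```

Emit:
apply_moves(
  motion=[
    {"x":-0.018,"y":-0.03,"z":0.005,"yaw":-0.4},
    {"x":-0.03,"y":-0.052,"z":0.015,"yaw":-0.63},
    {"x":-0.03,"y":-0.052,"z":0.016,"yaw":-0.63},
    {"x":-0.03,"y":-0.052,"z":0.016,"yaw":-0.63},
    {"x":-0.03,"y":-0.052,"z":0.016,"yaw":-0.63},
  ],
)

```text
t: 17.12
position: [0.4484, -0.1552, 0.1261]
orientation: [0.35, 0.937, 0.0, -0.0]
ft_force: [0.2, -0.6, -2.3]
opening: 0.223
grip_force: 25.0
```

```bash
python3 plan.py .4473,-.1572,.073,2.4305; python3 - <<'E'
from fit import *
c,im=snap('wrist','w6'); o=manip.get_obs(); h=R.from_quat(o['orientation']).as_matrix(); h=np.arctan2(h[1,0],h[0,0]); t=o['position']
im=im[:,:,::-1].copy()
def dr(n,p,z,col):
  r=R.from_euler('z',p[2]).as_matrix()
  for s in solids(n)[:1]:
    q=proj(c,s@r.T+[p[0],p[1],z]); cv2.polylines(im,[cv2.convexHull(np.round(q).astype(np.int32))],True,col,1)
dr('oblong_tin',(.4485,-.1582,2.4305),0,(0,0,255)); dr('oblong_lid',(t[0]-.0016*np.cos(h),t[1]-.0016*np.sin(h),h),t[2]-.0328,(0,255,0))
cv2.imwrite('pics/w6o.png',im)
E
```

```text
t 17.12 pos [ 0.4484 -0.1552  0.1261] h 2.4264 op 0.223 F [ 0.2 -0.6 -2.3]
.4473,-.1572,.073,2.4305 -> [-0.0005 -0.0022  0.0531] yaw -0.024 rows 0.8
```

View pics/w6o.png

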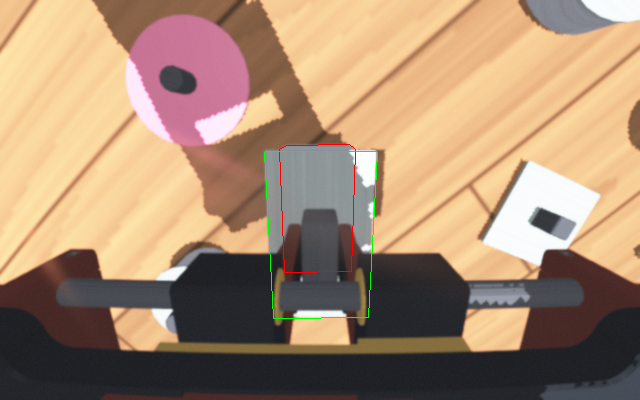

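The held lid fits the green outline (264–377, 151–318), so the grip offset is as believed and it is over the tin. I'll lower it.

Emit:
apply_moves(
  motion=[
    {"x":-0.0005,"y":-0.002,"z":0.02,"yaw":0},
    {"x":-0.0005,"y":-0.002,"z":0.04,"yaw":0},
    {"x":-0.0005,"y":-0.002,"z":0.05,"yaw":0},
    {"x":-0.0005,"y":-0.002,"z":0.053,"yaw":0},
    {"x":-0.0005,"y":-0.002,"z":0.053,"yaw":0},
  ],
)

```text
t: 17.8
position: [0.4475, -0.1577, 0.0734]
orientation: [0.35, 0.937, 0.0, 0.0]
ft_force: [-0.1, 0.3, -1.0]
opening: 0.228
grip_force: 25.0
```

Emit:
apply_moves(
  motion=[
    {"x":0,"y":0,"z":0.0005,"yaw":0},
    {"x":0,"y":0,"z":0.001,"yaw":0},
    {"x":0,"y":0,"z":0.001,"yaw":0},
  ],
)

```text
t: 18.18
position: [0.4474, -0.1579, 0.0724]
orientation: [0.35, 0.937, -0.0, 0.0]
ft_force: [0.5, -0.3, -1.8]
opening: 0.224
grip_force: 25.0
```

Emit:
apply_moves(
  motion=[
    {"x":0,"y":0,"z":0.0005,"yaw":0},
    {"x":0,"y":0,"z":0.001,"yaw":0},
    {"x":0,"y":0,"z":0.001,"yaw":0},
  ],
)

```text
t: 18.55
position: [0.4473, -0.1579, 0.0717]
orientation: [0.35, 0.937, -0.0, 0.0]
ft_force: [-2.0, 0.7, 8.5]
opening: 0.229
grip_force: 25.0
```

Emit:
apply_moves(
  motion=[
    {"x":0,"y":0,"z":0,"yaw":0},
    {"x":0,"y":0,"z":0,"yaw":0},
    {"x":0,"y":0,"z":0,"yaw":0},
    {"x":0,"y":0,"z":-0.03,"yaw":0},
    {"x":0,"y":0,"z":-0.07,"yaw":0},
  ],
  claw=0.5,
)

```text
t: 19.18
position: [0.4464, -0.1575, 0.1411]
orientation: [0.35, 0.937, 0.0, -0.001]
ft_force: [0.4, 0.2, 0.5]
opening: 0.501
grip_force: 0.0
```

```bash
python3 plan.py .6092,.0005,.12,2.0452
```

```text
t 19.18 pos [ 0.4464 -0.1575  0.1411] h 2.4256 op 0.501 F [0.4 0.2 0.5]
.6092,.0005,.12,2.0452 -> [-0.0191  0.2261  0.0208] yaw 2.179 rows 3.6
```

Emit:
apply_moves(
  motion=[
    {"x":-0.004,"y":0.05,"z":0,"yaw":0.5},
    {"x":-0.008,"y":0.1,"z":0,"yaw":1.1},
    {"x":-0.012,"y":0.15,"z":0,"yaw":1.6},
    {"x":-0.017,"y":0.2,"z":0.01,"yaw":2.18},
    {"x":-0.019,"y":0.226,"z":0.02,"yaw":2.18},
  ],
)

```text
t: 19.8
position: [0.6117, 0.0021, 0.1209]
orientation: [0.521, 0.854, 0.0, 0.001]
ft_force: [-0.6, 0.1, -0.4]
opening: 0.503
grip_force: 0.0
```

Emit:
apply_moves(
  motion=[
    {"x":0,"y":0,"z":0,"yaw":0},
    {"x":0,"y":0,"z":0,"yaw":0},
  ],
)

```text
t: 20.05
position: [0.609, -0.0002, 0.121]
orientation: [0.521, 0.853, -0.0, -0.001]
ft_force: [0.1, 0.2, -0.5]
opening: 0.506
grip_force: 0.0
```

```bash
python3 plan.py .6092,.0005,.0315,2.0452; python3 - <<'E'
from fit import *
c,im=snap('wrist','w7'); p=(.6092,.0005,.4744)
im=im[:,:,::-1].copy(); r=R.from_euler('z',p[2]).as_matrix()
for s in solids('square_lid')[::2]:
    q=proj(c,s@r.T+[p[0],p[1],0]); cv2.polylines(im,[cv2.convexHull(np.round(q).astype(np.int32))],True,(0,255,0),1)
cv2.imwrite('pics/w7o.png',im)
E
```

```text
t 20.05 pos [ 6.09e-01 -2.00e-04  1.21e-01] h 2.0452 op 0.506 F [ 0.1  0.2 -0.5]
.6092,.0005,.0315,2.0452 -> [0.0005 0.0006 0.0895] yaw 0.0 rows 1.4
```

View pics/w7o.png

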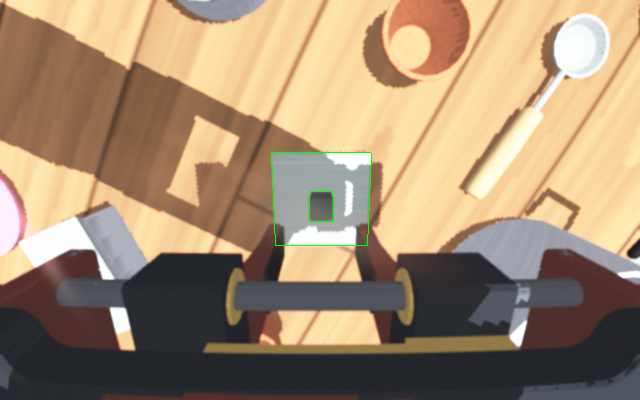

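The outline matches the square lid at (321,200). The pot at lower right is near the gripper body, so I'll check the clearance.

```bash
python3 - <<'E'
from h import *
c=cam('top')
for u,v in[(305,65),(285,58),(330,58)]: print(np.round(atz(c,(u,v),0),3),np.round(atz(c,(u,v),.03),3))
h=2.0452; ax=np.array([np.cos(h),np.sin(h)]); ay=np.array([np.sin(h),-np.cos(h)])
for a in(-1,1): print(np.array([.609,0])+ax*.0375*a+ay*.089)
E
```

```text
[ 0.761 -0.003  0.   ] [ 0.744 -0.002  0.03 ]
[0.78  0.045 0.   ] [0.763 0.043 0.03 ]
[ 0.778 -0.062  0.   ] [ 0.761 -0.06   0.03 ]
[0.70530161 0.00729722]
[0.67104101 0.07401462]
```

The clearance is about 50 mm, which is enough. I'll grasp.

Emit:
apply_moves(
  motion=[
    {"x":0.0005,"y":0.0005,"z":0.035,"yaw":0},
    {"x":0.0005,"y":0.0005,"z":0.07,"yaw":0},
    {"x":0.0005,"y":0.0005,"z":0.085,"yaw":0},
    {"x":0.0005,"y":0.0005,"z":0.089,"yaw":0},
    {"x":0.0005,"y":0.0005,"z":0.089,"yaw":0},
  ],
)

```text
t: 20.72
position: [0.6106, 0.0006, 0.033]
orientation: [0.521, 0.853, 0.0, 0.0]
ft_force: [-0.3, 0.3, 0.5]
opening: 0.5
grip_force: 0.0
```

Emit:
apply_moves(
  motion=[
    {"x":0,"y":0,"z":0,"yaw":0},
    {"x":0,"y":0,"z":0,"yaw":0},
    {"x":0,"y":0,"z":0,"yaw":0},
    {"x":0,"y":0,"z":0,"yaw":0},
  ],
  claw=0.1,
)

```text
t: 21.22
position: [0.6104, 0.0009, 0.0327]
orientation: [0.521, 0.853, 0.0, 0.0]
ft_force: [-0.9, 0.6, 5.3]
opening: 0.226
grip_force: 25.0
```

Emit:
apply_moves(
  motion=[
    {"x":0,"y":0,"z":-0.03,"yaw":0},
    {"x":0,"y":0,"z":-0.07,"yaw":0},
    {"x":0,"y":0,"z":-0.1,"yaw":0},
    {"x":0,"y":0,"z":-0.11,"yaw":0},
    {"x":0,"y":0,"z":-0.11,"yaw":0},
  ],
)

```text
t: 21.85
position: [0.6101, 0.0009, 0.1421]
orientation: [0.521, 0.853, 0.0, 0.0]
ft_force: [-0.0, -0.4, -0.1]
opening: 0.226
grip_force: 25.0
```

```bash
python3 plan.py .4275,.3174,.14,1.6512
```

```text
t 21.85 pos [0.6101 0.0009 0.1421] h 2.0451 op 0.226 F [-0.  -0.4 -0.1]
.4275,.3174,.14,1.6512 -> [ 0.365  -0.0179  0.002 ] yaw 2.257 rows 5.8
```

Emit:
apply_moves(
  motion=[
    {"x":0.03,"y":-0.001,"z":0,"yaw":0.2},
    {"x":0.075,"y":-0.004,"z":0,"yaw":0.6},
    {"x":0.12,"y":-0.006,"z":0,"yaw":1.0},
    {"x":0.17,"y":-0.008,"z":0,"yaw":1.4},
    {"x":0.22,"y":-0.011,"z":0,"yaw":1.8},
  ],
)

```text
t: 22.48
position: [0.4981, 0.1924, 0.1405]
orientation: [0.649, 0.761, -0.001, -0.001]
ft_force: [0.5, 0.4, -0.8]
opening: 0.229
grip_force: 25.0
```

```bash
python3 plan.py .4275,.3174,.125,1.6512
```

```text
t 22.48 pos [0.4981 0.1924 0.1405] h 1.7283 op 0.229 F [ 0.5  0.4 -0.8]
.4275,.3174,.125,1.6512 -> [ 0.1345 -0.0501  0.0155] yaw 0.442 rows 2.3
```

Emit:
apply_moves(
  motion=[
    {"x":0.045,"y":-0.017,"z":0,"yaw":0.2},
    {"x":0.09,"y":-0.034,"z":0.005,"yaw":0.44},
    {"x":0.12,"y":-0.045,"z":0.01,"yaw":0.44},
    {"x":0.1345,"y":-0.05,"z":0.015,"yaw":0.44},
    {"x":0.1345,"y":-0.05,"z":0.015,"yaw":0.44},
  ],
)

```text
t: 23.1
position: [0.4283, 0.3163, 0.1259]
orientation: [0.676, 0.736, -0.001, -0.0]
ft_force: [0.0, -0.7, -0.1]
opening: 0.226
grip_force: 25.0
```

Emit:
apply_moves(
  motion=[
    {"x":0,"y":0,"z":0,"yaw":0},
    {"x":0,"y":0,"z":0,"yaw":0},
  ],
)

```text
t: 23.35
position: [0.4297, 0.3156, 0.1273]
orientation: [0.678, 0.735, 0.0, 0.0]
ft_force: [-0.2, 0.3, -1.9]
opening: 0.231
grip_force: 25.0
```

```bash
python3 plan.py .4275,.3174,.073,1.6512; python3 - <<'E'
from fit import *
c,im=snap('wrist','w8'); o=manip.get_obs(); h=R.from_quat(o['orientation']).as_matrix(); h=np.arctan2(h[1,0],h[0,0]); t=o['position']
im=im[:,:,::-1].copy()
def dr(n,p,z,col):
  r=R.from_euler('z',p[2]).as_matrix()
  for s in solids(n)[:1]:
    q=proj(c,s@r.T+[p[0],p[1],z]); cv2.polylines(im,[cv2.convexHull(np.round(q).astype(np.int32))],True,col,1)
dr('square_tin',(.4275,.3174,.0804),0,(0,0,255)); dr('square_lid',(t[0],t[1],h),t[2]-.0328,(0,255,0))
cv2.imwrite('pics/w8o.png',im)
E
```

```text
t 23.35 pos [0.4297 0.3156 0.1273] h 1.6527 op 0.231 F [-0.2  0.3 -1.9]
.4275,.3174,.073,1.6512 -> [ 0.002  -0.0021  0.0543] yaw 0.009 rows 0.9
```

View pics/w8o.png

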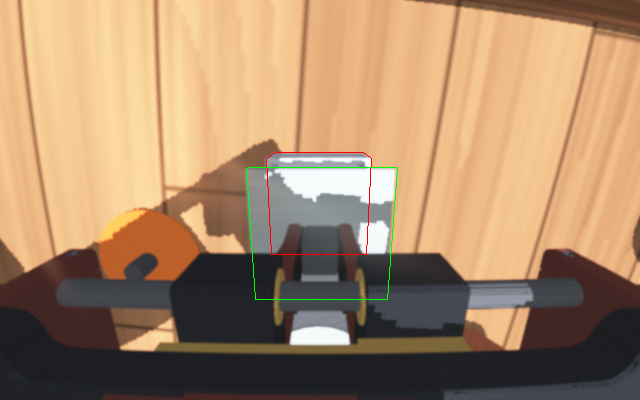

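The held lid (247–397) and the far edge of the tin (267–372, row 153) both match their outlines. I'll lower it.

Emit:
apply_moves(
  motion=[
    {"x":0.002,"y":-0.002,"z":0.02,"yaw":0},
    {"x":0.002,"y":-0.002,"z":0.04,"yaw":0},
    {"x":0.002,"y":-0.002,"z":0.051,"yaw":0},
    {"x":0.002,"y":-0.002,"z":0.054,"yaw":0},
    {"x":0.002,"y":-0.002,"z":0.054,"yaw":0},
  ],
)

```text
t: 24.02
position: [0.4272, 0.3182, 0.0734]
orientation: [0.677, 0.736, 0.0, 0.0]
ft_force: [-0.3, 0.1, -1.3]
opening: 0.227
grip_force: 25.0
```

Emit:
apply_moves(
  motion=[
    {"x":0,"y":0,"z":0.0005,"yaw":0},
    {"x":0,"y":0,"z":0.001,"yaw":0},
    {"x":0,"y":0,"z":0.001,"yaw":0},
  ],
)

```text
t: 24.4
position: [0.427, 0.3183, 0.0724]
orientation: [0.677, 0.736, 0.0, 0.0]
ft_force: [0.2, -0.7, -2.1]
opening: 0.227
grip_force: 25.0
```

Emit:
apply_moves(
  motion=[
    {"x":0,"y":0,"z":0.0005,"yaw":0},
    {"x":0,"y":0,"z":0.001,"yaw":0},
    {"x":0,"y":0,"z":0.001,"yaw":0},
  ],
)

```text
t: 24.78
position: [0.427, 0.3183, 0.0717]
orientation: [0.677, 0.736, 0.0, 0.0]
ft_force: [-1.3, -1.3, 5.6]
opening: 0.227
grip_force: 25.0
```

Emit:
apply_moves(
  motion=[
    {"x":0,"y":0,"z":0,"yaw":0},
    {"x":0,"y":0,"z":0,"yaw":0},
    {"x":0,"y":0,"z":0,"yaw":0},
    {"x":0,"y":0,"z":-0.03,"yaw":0},
    {"x":0,"y":0,"z":-0.08,"yaw":0},
  ],
  claw=0.5,
)

```text
t: 25.4
position: [0.4258, 0.3175, 0.1505]
orientation: [0.677, 0.736, -0.002, -0.0]
ft_force: [1.2, -0.6, 0.5]
opening: 0.499
grip_force: 0.0
```

Emit:
apply_moves(
  motion=[
    {"x":-0.05,"y":-0.02,"z":-0.05,"yaw":0},
    {"x":-0.1,"y":-0.04,"z":-0.1,"yaw":0},
    {"x":-0.15,"y":-0.05,"z":-0.12,"yaw":0},
    {"x":-0.15,"y":-0.05,"z":-0.12,"yaw":0},
    {"x":-0.15,"y":-0.05,"z":-0.12,"yaw":0},
  ],
)

```text
t: 26.02
position: [0.3899, 0.1644, 0.2715]
orientation: [0.678, 0.735, 0.001, 0.0]
ft_force: [0.3, -0.1, 1.0]
opening: 0.501
grip_force: 0.0
```

```bash
python3 plan.py; python3 - <<'E'
from h import *
_,a=snap('scene','s2'); _,b=snap('top','t2')
c=np.vstack([cv2.resize(a[130:330],(800,250)),cv2.resize(b[90:290],(800,250))])
cv2.imwrite('pics/end.png',c[:,:,::-1])
E
```

```text
t 26.02 pos [0.3899 0.1644 0.2715] h 1.6525 op 0.501 F [ 0.3 -0.1  1. ]
```

View pics/end.png

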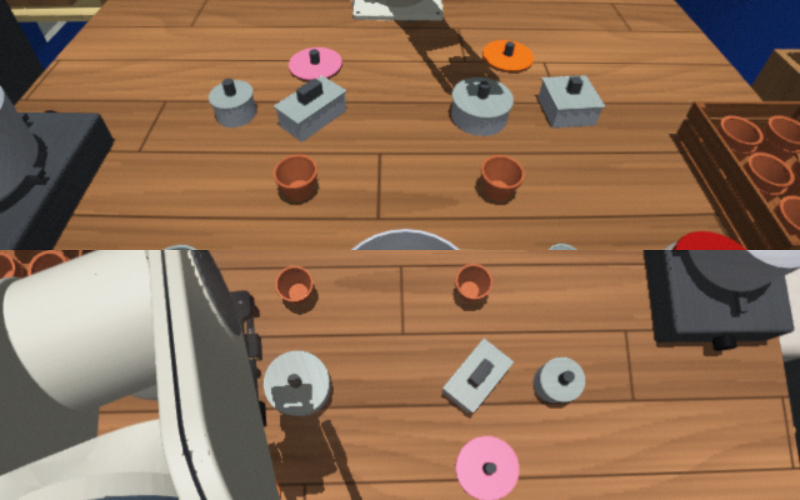

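All four lids lie flat on their own tins in the scene view: small (232,100), oblong (312,105), big (482,105) and square (572,100). The cups haven't moved, and the arm is clear, so I'm handing in.

```bash
python3 -c "
from station import manip; print(manip.job_done())"
```

```text
the job is handed in; nothing more can be done
None
```

All four lids were set down on their own tins by shape and size and looked flat in the final pictures, the tins and cups were left standing in place, and the job was handed in at about 26 s.

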